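# Tap-centre a wobbly bisque vase on a plaster bat

## Task

The little pink bisque vase stands off to one side of the small round plaster bat on its stand. Without gripping or lifting it, nudge it with light taps of the fingertips until it stands upright in the middle of the bat, concentric with the blue painted rings, then back away. Tap it low and gently so that it does not rock over or come off the bat, and leave the cup, jar and flask where they are.

Things in the scene. Friction and masses are not known exactly. Their poses are not given: they have to be found in the camera images.
- vase: loose pinkish-brown round vase, 56 mm tall, 0.11 to 0.22 kg, flat top with a dark mouth. Foot 32 mm across; widest at the belly, 53 mm across, 18 to 22 mm above its underside; waist 26 mm at 42 mm; lip 32 mm at the top. Friction 0.5 to 0.66: pushed on the belly it slides, at waist or lip it tips (keep bulky parts of the hand off the lip). Origin: centre of its underside; z: its axis, up.
- bat_center (a point): centre of the flat top face of the fixed round white plaster bat, 112 mm across, 16 mm thick, its top face 60 mm above the bench, carried on a 44 mm column over a 100 mm steel foot. Three blue rings, painted, 44, 70 and 94 mm across, are concentric with this point. The vase stands on this face; the stand cannot move.
- cup: bystander: open red plastic cup, 72 mm across, 85 mm tall; origin at centre of underside
- jar: bystander: amber jar with black cap, 56 mm across, 85 mm tall; origin at centre of underside
- flask: bystander: blue plastic bottle with white cap, 60 mm across, 150 mm tall; origin at centre of underside
Mind the look-alikes: they are no part of the job. Several things have the shape of the vase; the one meant has the colours described above.

How it is judged:
By the outcome, as a careful person would: the job done as asked, in the order asked, and still so for the second after the job is handed in, with the robot touching nothing.
It also fails if it takes over 51 s, if anything falls off the work surface, if the arm or the gripper's body presses on something with over 40 N, if the wrist force passes 120 N, or if a joint passes its speed limit or range.

## Robot

A 6-joint arm with a two-finger parallel gripper is mounted at the origin on the work surface. World frame = base frame: x ahead of the robot, y to its left, z up, the work surface at z = 0. Lengths are in m, angles in degrees, forces in N, time in s.
With the tool pointing down it reaches from about 0.4 to 0.825 m from the base axis. Payload 7 kg.
Tool frame: the origin (TCP) lies at the very end of the fingers, on their centre line; the grasp point (between the pads) lies r.pinch_z behind it (r.pinch_z is the distance from the TCP to the grasp point, in m); z points along the fingers, y is the direction in which the jaws open and shut (so a half turn about z gives the same grasp; the last joint's range is limited). The gripper opens to 88 mm and grips with 3 to 60 N. Pads are 19 mm wide; open, the fingers measure 130 mm over their backs; the gripper's body (78 mm by 193 mm) begins 47 mm behind the grasp point.
Start: joints at [-51.962, 20.546, 0.682, 0, -70.136, -16.507], TCP at [0.248, -0.628, 0.227] pointing down, gripper open.
Joint ranges: [-176.03, 176.03], [-82.01, 121.73], [-58.28, 71.71], [-173.87, 95.51], [-174.79, -0.11], [-173.66, 173.66]. Speed limits (degrees/s): [136.94, 136.94, 172.46, 180, 180, 180].

## Interface

Orientations are given as [roll, pitch, yaw] about the fixed x, y, z axes, in that order (R = Rz(yaw) Ry(pitch) Rx(roll)).
In Python, from plant import r gives the robot as it stands. The module is installed in compiled form; this text tells all that it offers.
- The arm moves only by the tool servo_tool, never from a script. Its argument "steps" is a list of rows, each a list of 5 numbers: the finger opening in cm, from 0 to 8.76, then the shift along the tool's x, y, z in cm, then the turn about the tool's z in degrees. In form: [[fingers, x, y, z, spin], ...]. A call has 1 to 8 rows; each row shifts and turns the commanded pose from where the row before left it, along the tool's axes as they then stand; what a row does not reach is not made up. A row lasts 1/8 s, in which the tool goes at most 62.5 mm and 10.7 degrees, less where a joint would pass 70% of its speed; a pose out of reach is approached as far as the arm can. A call with a gripper value outside its range is refused whole. The fingers move at their own pace and stop on an object; "squeeze" is the grip in N (left out, the last holds). Time passes only in rows, so rows that do not move let the fingers close. It gives the time, the measured TCP pose, the force and the opening at its end, in the units of the state.
- r.get_state(): the state, without advancing time (a new reading comes with each control period).
- r.capture(name): name is "side" or "top" or "wrist"; returns the picture (480x640x3 uint8, red, green, blue); there is no depth.
- r.calibration(name): a dict with "K" (3x3 intrinsics, pixels), "dist_coeffs" ([k1, k2, p1, p2, k3] as OpenCV has them; the pictures are not rectified), "rvec" (rotation vector, rad) and "tvec" (3), from world to camera coordinates, as OpenCV has them; the wrist camera has in their place "tool_from_camera" (4x4, takes a point from camera to tool coordinates, whose origin is the TCP and whose axes are the flange's). Camera axes: x right, y down, z forward; pixel columns grow to the right and rows downward; lengths in m; the calibration is good to about 2 mm. A picture is of the moment at which its call begins: read the wrist's pose just before it. calibration takes no time and is no camera call.
- r.close_job(): hands the job in, once; it reports no verdict.
The state is a dict: "time_s": time; "joints": joint angles; "qd": joint speeds; "joint_torque": joint torques, N m; "tcp_pos": TCP position; "eef_rot": TCP orientation; "contact_force": force on the tool from outside, world axes, zero at the start; "moment": the same for the moment, N m; "gripper_width": finger opening in m.
Only numpy, scipy, OpenCV 4.12 (cv2) and the standard library are available. Lean on these libraries where they do the work, as an engineer would, in place of code of your own. Each camera call takes 0.05 s, during which the arm holds its last target.

## Working session

There is one attempt and no reset: what is moved stays moved. The work goes in short steps, Python scripts to look and compute and a tool call to move; the robot and the scene stay as the last step left them, time stands still between calls to the robot, and variables do not carry over. Pictures are saved under pics/ and viewed, and the job is handed in when it is done.

Besides the shell and the picture viewer there is one more tool, called after "Emit:" as name(argument=value, ...), one argument or row to a line, values as JSON. servo_tool: Moves the arm, as the interface text tells. Its arguments: {"type":"object","properties":{"steps":{"type":"array","items":{"type":"array","items":{"type":"number"}}},"squeeze":{"type":"number"}},"required":["steps"]}

```bash
mkdir -p pics; python3 - <<'E'
from plant import r
import cv2
s=r.get_state();print(s,r.pinch_z)
for n in("side","top","wrist"):
    cv2.imwrite(f"pics/{n}0.png",r.capture(n)[:,:,::-1]);print(n,r.calibration(n))
E
```

```text
{'time_s': 0.0, 'joints': array([-5.19620753e+01,  2.05893908e+01,  6.33768292e-01, -1.91755111e-02,
       -7.01376457e+01, -1.65078148e+01]), 'qd': array([-0.03690757, -0.09886643,  0.01536213,  0.07993871, -0.02408524,
        0.02665611]), 'joint_torque': array([-1.57075365e-04, -5.82728863e+01,  2.93060786e+01,  6.99712381e+00,
        7.12120032e-03, -1.60877821e-04]), 'tcp_pos': array([ 0.24751114, -0.62744602,  0.22564871]), 'eef_rot': array([ 1.79905454e+02, -9.22084406e-03, -1.58476412e+02]), 'contact_force': array([ 0.59872505,  0.20885466, -0.04718949]), 'moment': array([-0.05254655,  0.00456059,  0.02605078]), 'gripper_width': 0.08792112285451241} 0.0188
side {'K': array([[604.05933964,   0.        , 311.33604904],
       [  0.        , 604.05933964, 237.1969953 ],
       [  0.        ,   0.        ,   1.        ]]), 'dist_coeffs': array([-0.17617101,  0.        ,  0.        ,  0.        ,  0.        ]), 'rvec': array([ 0.51164331, -2.62259526,  1.28338068]), 'tvec': array([0.50377755, 0.19780547, 1.11498991])}
top {'K': array([[455.92710599,   0.        , 327.35267506],
[... 223 characters left out ...]
2.14114032,  0.18332278]), 'tvec': array([-0.00750537,  0.54411532,  0.8746814 ])}
wrist {'K': array([[389.48347283,   0.        , 316.55855286],
       [  0.        , 389.48347283, 242.65448797],
       [  0.        ,   0.        ,   1.        ]]), 'dist_coeffs': array([-0.02244404,  0.        ,  0.        ,  0.        ,  0.        ]), 'tool_from_camera': array([[-1.94830247e-04, -9.62268467e-01, -2.72101745e-01,
         7.26707144e-02],
       [ 9.99999197e-01,  1.53306102e-04, -1.25817538e-03,
         2.33459509e-04],
       [ 1.25241736e-03, -2.72101772e-01,  9.62267664e-01,
        -1.59612124e-01],
       [ 0.00000000e+00,  0.00000000e+00,  0.00000000e+00,
         1.00000000e+00]])}
```

View pics/side0.png

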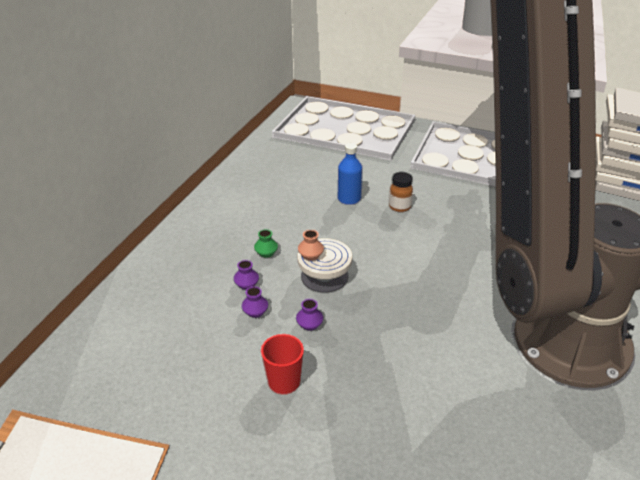

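View pics/top0.png

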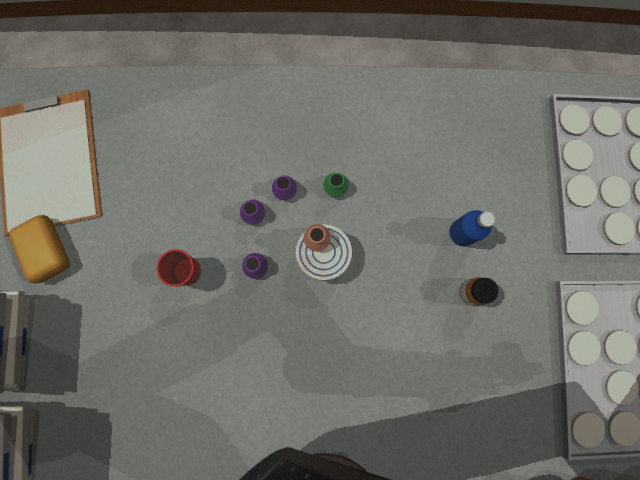

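View pics/wrist0.png

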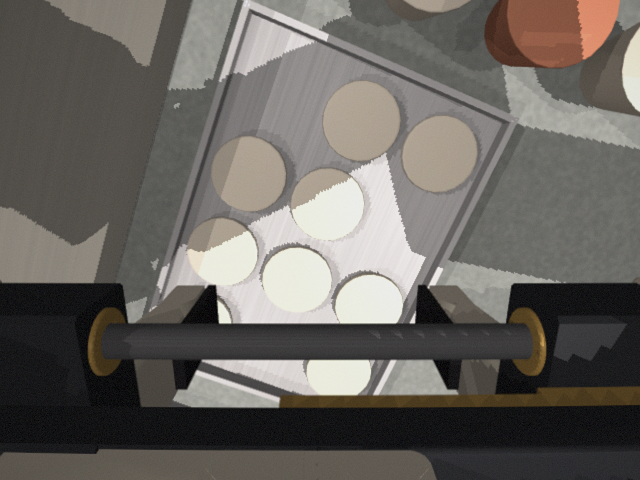

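The pink vase sits on the bat at top (317,237) and side (311,245). The look-alikes, seen from the top, are green at (336,184) and purple at (284,187), (252,211) and (255,265). Only the pinkish-brown one fits the description. I'll confirm it in an enlarged crop and measure.

```bash
cat > h.py <<'E'
import numpy as np,cv2
from plant import r
def ray(n,px,Tw=None):
    c=r.calibration(n);K=c["K"];d=c["dist_coeffs"]
    u=cv2.undistortPoints(np.array(px,float).reshape(-1,1,2),K,d).reshape(-1,2)
    u=np.c_[u,np.ones(len(u))]
    if n=="wrist":
        M=Tw@c["tool_from_camera"];return M[:3,3],u@M[:3,:3].T
    R=cv2.Rodrigues(c["rvec"])[0];return -R.T@c["tvec"],u@R
def onplane(n,px,z,Tw=None):
    o,d=ray(n,px,Tw);return o+d*((z-o[2])/d[:,2])[:,None]
def tri(o1,d1,o2,d2):
    A=np.c_[d1,-d2];t=np.linalg.lstsq(A,o2-o1,rcond=None)[0]
    a=o1+d1*t[0];b=o2+d2*t[1];return (a+b)/2,np.linalg.norm(a-b)
def proj(n,P,Tw=None):
    c=r.calibration(n)
    if n=="wrist":
        M=np.linalg.inv(Tw@c["tool_from_camera"]);rv=cv2.Rodrigues(M[:3,:3])[0];tv=M[:3,3]
    else: rv,tv=c["rvec"],c["tvec"]
    return cv2.projectPoints(np.array(P,float).reshape(-1,1,3),rv,tv,c["K"],c["dist_coeffs"])[0].reshape(-1,2)
def pinkmask(im):
    h=cv2.cvtColor(im,cv2.COLOR_RGB2HSV)
    return ((h[...,0]<16)&(h[...,1]>80)&(h[...,2]>60)).astype(np.uint8)*255
def Tw(s):
    from scipy.spatial.transform import Rotation as Ro
    T=np.eye(4);T[:3,:3]=Ro.from_euler("xyz",s["eef_rot"],degrees=True).as_matrix();T[:3,3]=s["tcp_pos"];return T
E
python3 - <<'E'
import cv2
a=cv2.imread("pics/top0.png")[200:300,270:380];b=cv2.imread("pics/side0.png")[215:305,260:370]
cv2.imwrite("pics/crop0.png",cv2.resize(a,None,fx=6,fy=6,interpolation=2))
cv2.imwrite("pics/crop1.png",cv2.resize(b,None,fx=6,fy=6,interpolation=2))
E
```

```text
(no output)
```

View pics/crop0.png

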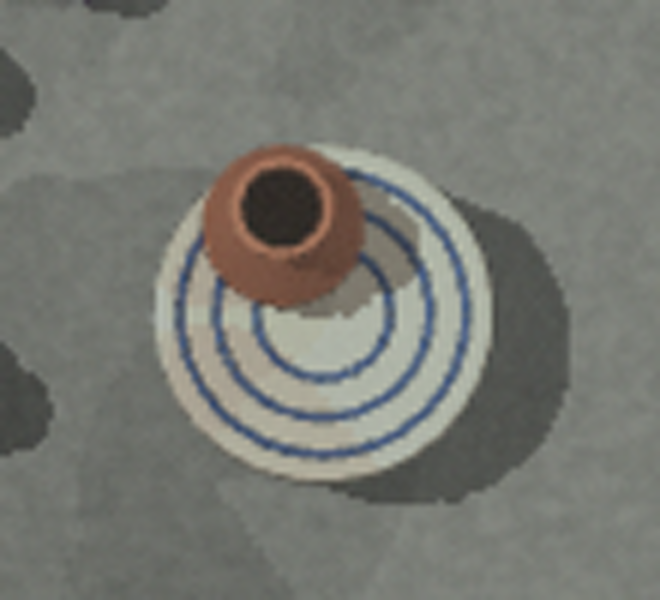

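View pics/crop1.png

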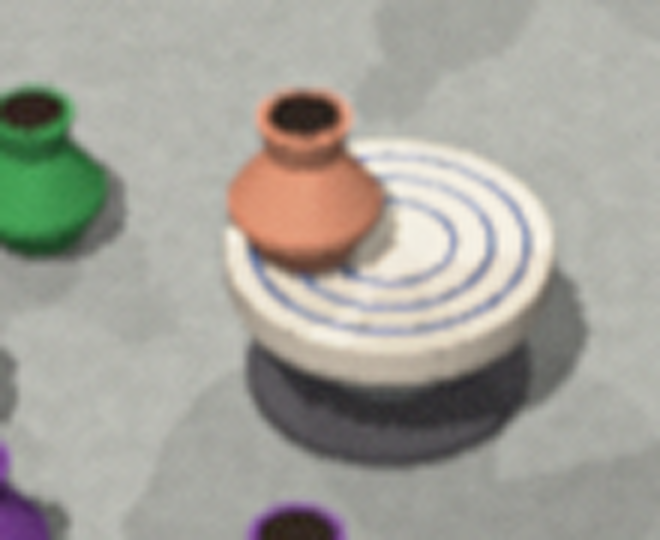

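The crop confirms the pinkish-brown vase with a dark mouth, standing off-centre on the ringed bat. In the top view the mouth is at about (317,234.5) and the ring centre at about (324,252).

```bash
cat >> h.py <<'E'
def fitcirc(P):
    A=np.c_[2*P[:,:2],np.ones(len(P))];b=(P[:,:2]**2).sum(1);s=np.linalg.lstsq(A,b,rcond=None)[0]
    return s[:2],np.sqrt(s[2]+s[0]**2+s[1]**2)
def biggest(m,near=None):
    n,l,st,c=cv2.connectedComponentsWithStats(m)
    k=[i for i in range(1,n) if st[i,4]>8]
    i=max(k,key=lambda i:st[i,4]) if near is None else min(k,key=lambda i:np.hypot(*(c[i]-near)))
    return (l==i).astype(np.uint8)*255,c[i],st[i]
def mouth(im,near):
    v=im.max(2);y,x=np.mgrid[:480,:640]
    pm=pinkmask(im); pm,_,st=biggest(pm,near)
    hull=cv2.convexHull(np.argwhere(pm)[:,::-1].astype(np.int32)); hm=np.zeros_like(pm);cv2.fillConvexPoly(hm,hull,255)
    dk=((v<75)&(hm>0)).astype(np.uint8)*255
    d,c,s2=biggest(dk); return pm,st,hm,c,s2
def outline(hm):
    c=max(cv2.findContours(hm,0,1)[0],key=len);return c.reshape(-1,2)
E
python3 - <<'E'
from h import *
T={}
for n,near,box in(("top",(317,240),(285,215,365,290)),("side",(311,246),(290,230,360,292))):
    im=cv2.imread(f"pics/{n}0.png")[:,:,::-1].copy()
    h=cv2.cvtColor(im,cv2.COLOR_RGB2HSV)
    pm,st,hm,c,s2=mouth(im,near);print(n,"pink",st,"mouth",c,s2);T[n]=c
    x0,y0,x1,y1=box
    # bat top outline: bright low-sat (white) plus rings: blue
    bl=((h[...,0]>95)&(h[...,0]<130)&(h[...,1]>60));m=np.zeros_like(bl);m[y0:y1,x0:x1]=bl[y0:y1,x0:x1]
    P=onplane(n,np.argwhere(m)[:,::-1],.06)
    c0=P[:,:2].mean(0)
    # iterative: assign to radii
    best=P[:,:2].mean(0)
    for it in range(50):
        d=P[:,:2]-best;rr=np.hypot(*d.T);R=np.array([.022,.035,.047]);k=R[np.abs(rr[:,None]-R).argmin(1)]
        e=rr-k;g=np.abs(e)<.005;u=d/rr[:,None]
        best=best+np.linalg.lstsq(u[g],e[g],rcond=None)[0]
    print(n,"bat centre",best,g.sum(),len(P),np.std(e[g]))
    print(n,"mouth on .116",onplane(n,c,.116))
    # per-ring fits for sizes
    for q in R: 
        s=g&(k==q); print(q,fitcirc(P[s]),s.sum())
a=ray("top",T["top"]);b=ray("side",T["side"]);print("tri mouth",tri(a[0],a[1][0],b[0],b[1][0]))
# ring height: via triangulating centre proj handled by compare
for z in(.05,.055,.06,.065,.07):print(z)
E
```

```text
top pink [304 224  26  27 430] mouth [316.46153846 234.13846154] [310 228  13  13 130]
top bat centre [ 0.50647247 -0.00834682] 176 242 0.0025487338697190486
top mouth on .116 [[0.53901163 0.01644398 0.116     ]]
0.022 (array([ 0.5068931 , -0.00818314]), np.float64(0.02284164485887557)) 46
0.035 (array([ 0.50664825, -0.00848371]), np.float64(0.035248968187783426)) 81
0.047 (array([ 0.50791047, -0.00575118]), np.float64(0.04572997036231624)) 49
side pink [298 230  26  30 492] mouth [310.3255814  233.76744186] [306 231  10   6  43]
side bat centre [0.55285015 0.02836895] 0 2 nan
side mouth on .116 [[0.53900942 0.01629798 0.116     ]]
0.022 (array([0., 0.]), np.float64(0.0)) 0
0.035 (array([0., 0.]), np.float64(0.0)) 0
0.047 (array([0., 0.]), np.float64(0.0)) 0
tri mouth (array([0.53897271, 0.01643732, 0.11611443]), np.float64(4.095131187849812e-05))
0.05
0.055
0.06
0.065
0.07
  ret = _var(a, axis=axis, dtype=dtype, out=out, ddof=ddof,
  arrmean = um.true_divide(arrmean, div, out=arrmean,
  ret = ret.dtype.type(ret / rcount)
```

```bash
cat >> h.py <<'E'
def rings(n,im,box,c0,z=.06,R=(.022,.035,.047),thr=18):
    b=im[...,2].astype(int)-im[...,0];m=np.zeros(b.shape,bool);x0,y0,x1,y1=box
    m[y0:y1,x0:x1]=b[y0:y1,x0:x1]>thr
    px=np.argwhere(m)[:,::-1];w=b[m];P=onplane(n,px,z);best=np.array(c0,float);R=np.array(R)
    for it in range(60):
        d=P[:,:2]-best;rr=np.hypot(*d.T);k=R[np.abs(rr[:,None]-R).argmin(1)];e=rr-k
        g=np.abs(e)<(.004 if it<30 else .0025);u=d/rr[:,None]
        best=best+np.linalg.lstsq(u[g]*w[g,None],e[g]*w[g],rcond=None)[0]
    return best,g.sum(),len(P),np.std(e[g]),e[g].mean()
E
python3 - <<'E'
from h import *
C={"top":(285,215,365,290),"side":(290,230,360,292)}
for n in C:
    im=cv2.imread(f"pics/{n}0.png")[:,:,::-1].copy()
    for t in(10,18,30,45):
        print(n,t,*[rings(n,im,C[n],c0,thr=t) for c0 in((.508,-.005),(.504,-.008))],sep="\n  ")
for z in (.05,.055,.06,.065):
    print(z,[rings(n,cv2.imread(f"pics/{n}0.png")[:,:,::-1].copy(),C[n],(.507,-.006),z=z)[0].round(4) for n in C])
E
```

```text
top
  10
  (array([ 0.50868566, -0.00912081]), np.int64(173), 388, np.float64(0.0013440439160455426), np.float64(-5.5245070070174764e-05))
  (array([ 0.50868566, -0.00912081]), np.int64(173), 388, np.float64(0.0013440439160455426), np.float64(-5.5245070070174764e-05))
top
  18
  (array([ 0.50869065, -0.00912122]), np.int64(148), 319, np.float64(0.0012949394035701469), np.float64(-5.6224334861873957e-05))
  (array([ 0.50869065, -0.00912122]), np.int64(148), 319, np.float64(0.0012949394035701469), np.float64(-5.6224334861873957e-05))
top
  30
  (array([ 0.50794104, -0.00866827]), np.int64(98), 211, np.float64(0.0012137851652772598), np.float64(4.013695697373927e-05))
  (array([ 0.50794104, -0.00866827]), np.int64(98), 211, np.float64(0.0012137851652772598), np.float64(4.013695697373927e-05))
top
  45
  (array([ 0.50698405, -0.00853475]), np.int64(58), 116, np.float64(0.0013657663098055452), np.float64(0.00020511044382642444))
  (array([ 0.50698405, -0.00853475]), np.int64(58), 116, np.float64(0.0013657663098055452), np.float64(0.00020511044382642444))
side
  10
  (array([ 0.50632467, -
[... 693 characters left out ...]
oat64(0.0004953773678230531), np.float64(1.9652528265723785e-05))
side
  45
  (array([ 0.508, -0.005]), np.int64(0), 1, np.float64(nan), np.float64(nan))
  (array([ 0.504, -0.008]), np.int64(0), 1, np.float64(nan), np.float64(nan))
0.05 [array([ 0.5103, -0.0096]), array([ 0.5062, -0.0134])]
0.055 [array([ 0.5098, -0.0095]), array([ 0.5033, -0.0054])]
0.06 [array([ 0.5087, -0.0091]), array([ 0.5052, -0.0063])]
0.065 [array([ 0.5081, -0.0091]), array([ 0.5036, -0.0009])]
  ret = _var(a, axis=axis, dtype=dtype, out=out, ddof=ddof,
  arrmean = um.true_divide(arrmean, div, out=arrmean,
  ret = ret.dtype.type(ret / rcount)
h.py:51: RuntimeWarning: Mean of empty slice.
  return best,g.sum(),len(P),np.std(e[g]),e[g].mean()
  ret = ret.dtype.type(ret / rcount)
```

```bash
python3 - <<'E'
from h import *
print("cams",ray("top",[[320,240]])[0],ray("side",[[320,240]])[0])
print(onplane("top",[[323.9,252.0]],.06))
S={"top":(285,215,365,290),"side":(290,230,360,292)}
for n in S:
    im=cv2.imread(f"pics/{n}0.png")[:,:,::-1].copy();x0,y0,x1,y1=S[n]
    cr=im[y0:y1,x0:x1].astype(np.float32)
    # blueness against local background
    b=cr[...,2]-cr[...,0]; b=b-cv2.medianBlur(b,5) if 0 else b
    for c0 in ((.5067,-.0083),):
        th=np.arange(0,360,3)*np.pi/180
    # radial profile search: for each angle about c0 take blueness peaks at sampled radius on plane
    c0=np.array([.507,-.0085])
    for it in range(12):
        A=[];B=[]
        for R in(.022,.035,.047):
            q=np.arange(-.005,.0051,.0005)
            for t in np.arange(0,360,4)*np.pi/180:
                u=np.array([np.cos(t),np.sin(t)])
                P=np.c_[c0+u*(R+q)[:,None],np.full(len(q),.06)]
                px=proj(n,P).astype(np.float32)-[x0,y0]
                v=cv2.remap(b,px[:,0].astype(np.float32)[:,None],px[:,1].astype(np.float32)[:,None],1)[:,0]
                g=v-np.median(v); k=g.argmax()
                if g[k]>12 and 2<k<len(q)-3:
                    w=np.clip(g-g[k]*.4,0,None);A.append(u);B.append((w*q).sum()/w.sum())
        A=np.array(A);B=np.array(B);e=B-A@np.linalg.lstsq(A,B,rcond=None)[0]
        g=np.abs(e)<max(.0015,1.0*np.std(e))
        x=np.linalg.lstsq(A[g],B[g],rcond=None)[0];c0=c0+x
    print(n,c0,g.sum(),len(B),"rms",np.std(e[g]),"mean",B[g].mean())
    th=np.arange(0,6.28,.02);o=cv2.resize(im[y0-5:y1+5,x0-5:x1+5,::-1],None,fx=8,fy=8,interpolation=0)
    for R in(.022,.035,.047,.056):
        px=(proj(n,np.c_[c0[0]+R*np.cos(th),c0[1]+R*np.sin(th),0*th+.06])-[x0-5,y0-5]+.5)*8
        for p in px:cv2.circle(o,(int(p[0]),int(p[1])),1,(0,0,255),-1)
    cv2.imwrite(f"pics/ring_{n}.png",o[:600,:800])
E
```

```text
cams [0.40137516 0.00786111 0.94869466] [0.17157408 0.89213793 0.84307389]
[[0.51281258 0.0021485  0.06      ]]Traceback (most recent call last):
  File "<stdin>", line 21, in <module>
  File "h.py", line 16, in proj
    c=r.calibration(n)
ValueError: time passes only in moves, steps and waits
```

```bash
python3 -c "
import cv2,numpy as np
a=cv2.imread('pics/ring_top.png');b=cv2.imread('pics/ring_side.png')
f=lambda i:cv2.resize(i,(400,int(i.shape[0]*400/i.shape[1])))
a=f(a);b=f(b);H=max(a.shape[0],b.shape[0])
p=lambda i:np.pad(i,((0,H-i.shape[0]),(0,0),(0,0)))
cv2.imwrite('pics/ring_both.png',np.hstack([p(a),p(b)]))"
```

```text
[ WARN:0@0.015] global loadsave.cpp:275 findDecoder imread_('pics/ring_top.png'): can't open/read file: check file path/integrity
[ WARN:0@0.015] global loadsave.cpp:275 findDecoder imread_('pics/ring_side.png'): can't open/read file: check file path/integrity
Traceback (most recent call last):
AttributeError: 'NoneType' object has no attribute 'shape'
```

```bash
sed -i 's/r\.calibration(n)/cal(n)/; s/^from plant import r$/from plant import r\n_C={}\ndef cal(n):\n    if n not in _C:_C[n]=r.calibration(n)\n    return _C[n]/' h.py; python3 - <<'E'
from h import *
C={"top":(285,215,365,290),"side":(290,230,360,292)}
for n in C:
    im=cv2.imread(f"pics/{n}0.png")[:,:,::-1].copy()
    for t in(10,18,30):print(n,t,rings(n,im,C[n],(.5128,.002),thr=t))
for z in (.05,.055,.06,.065,.07):
    print(z,[rings(n,cv2.imread(f"pics/{n}0.png")[:,:,::-1].copy(),C[n],(.5128,.002),z=z,thr=10)[0].round(4) for n in C])
E
```

```text
top 10 (array([0.51405168, 0.00333876]), np.int64(388), 388, np.float64(0.0009174806798389935), np.float64(-9.26856433311434e-05))
top 18 (array([0.51405298, 0.00334184]), np.int64(319), 319, np.float64(0.0007678109264105851), np.float64(-7.749184665039243e-05))
top 30 (array([0.51406493, 0.00333587]), np.int64(211), 211, np.float64(0.00056992213205274), np.float64(-0.00012290428051474873))
side 10 (array([0.5140459 , 0.00333606]), np.int64(130), 130, np.float64(0.0007169331347675614), np.float64(-3.1408928343432144e-05))
side 18 (array([0.51415379, 0.00318513]), np.int64(61), 61, np.float64(0.0006269348699103957), np.float64(-0.00011440584382022576))
side 30 (array([0.51495903, 0.00188584]), np.int64(13), 13, np.float64(0.00038701102011962064), np.float64(-0.00022361027495790782))
0.05 [array([0.515 , 0.0031]), array([0.5115, 0.004 ])]
0.055 [array([0.5145, 0.0032]), array([ 0.516 , -0.0022])]
0.06 [array([0.5141, 0.0033]), array([0.514 , 0.0033])]
0.065 [array([0.5136, 0.0035]), array([0.5121, 0.0088])]
0.07 [array([0.5131, 0.0036]), array([0.5136, 0.0021])]
```

Both views agree. The bat centre is (0.5141, 0.0033) at z 0.06 and the vase axis is (0.539, 0.0164), with its lip measured at 0.1161. The vase therefore has to go 28.1 mm along yaw −152.2°, which is nearly the current tool x axis. I'll push with two fingertips 3 cm apart, which centres itself on the belly, starting from the far side.

Emit:
servo_tool(
  steps=[
    [3,0,0,0,-6.3],
    [3,-3.8,2.7,0,0],
    [3,-3.8,2.7,0,0],
    [3,-3.8,2.7,0,0],
    [3,-3.8,2.7,0,0],
    [3,-3.8,2.7,0,0],
    [3,-3.8,2.7,0,0],
    [3,-3.8,2.7,0,0],
  ],
  squeeze=5,
)

```text
time_s: 1.15
tcp_pos: [0.3951, -0.3351, 0.2265]
eef_rot: [180.0, 0.0, -152.2]
contact_force: [0.3, -0.2, -0.0]
gripper_width: 0.0301
```

Emit:
servo_tool(
  steps=[
    [3,-3.8,2.7,0,0],
    [3,-3.8,2.7,0,0],
    [3,-3.8,2.7,0,0],
    [3,-3.8,2.7,0,0],
    [3,-3.8,2.7,0,0],
    [3,-3.8,2.7,0,0],
    [3,-3.8,2.7,0,0],
    [3,0,0,0,0],
  ],
)

```text
time_s: 2.15
tcp_pos: [0.5427, -0.0428, 0.226]
eef_rot: [180.0, -0.0, -152.0]
contact_force: [-0.8, 0.1, 0.2]
gripper_width: 0.0302
```

```bash
python3 - <<'E'
from h import *
s=r.get_state();print(s)
T=Tw(s);im=r.capture("wrist");cv2.imwrite("pics/w1.png",im[:,:,::-1])
x,y=T[:3,0],T[:3,1]
V=np.array([.539,.0164]);B=np.array([.5141,.0033])
for q in(V,B):
    d=q-s["tcp_pos"][:2];print(d@x[:2],d@y[:2])
E
```

```text
{'time_s': 2.15, 'joints': array([ 1.61116082e+01,  8.29763760e+00, -1.59008092e+01, -9.32855351e-03,
       -6.58349026e+01, -7.81009295e+01]), 'qd': array([-2.32569692, -1.21788409, -1.63801974, -0.02356984, -0.58929364,
        1.85919071]), 'joint_torque': array([  1.18668124, -39.65151072,  29.09234941,   6.80181965,
         0.0800089 ,  -0.45955706]), 'tcp_pos': array([ 0.5426523 , -0.04283522,  0.22600402]), 'eef_rot': array([ 1.79984798e+02, -3.08786643e-02, -1.51993139e+02]), 'contact_force': array([-0.83784402,  0.05342445,  0.16685844]), 'moment': array([-0.04415917,  0.07571362, -0.00560846]), 'gripper_width': 0.030194708396267877}
-0.02459093020781833 0.054013302628209726
0.003544523281860241 0.05413989642271101
```

View pics/w1.png

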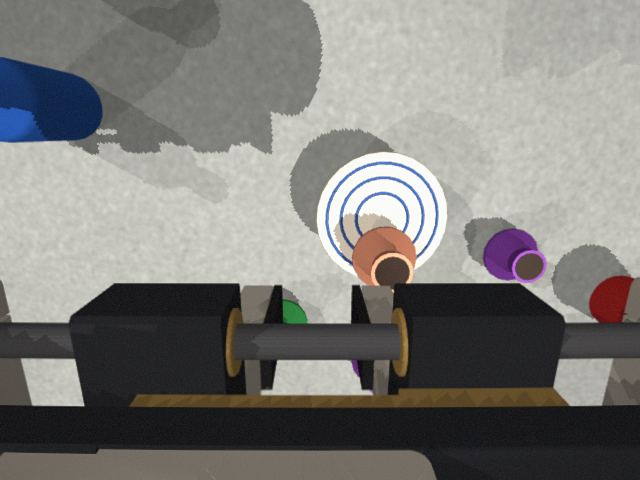

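```bash
python3 - <<'E'
from h import *
I=np.eye(4)
for z in(0,-.02,-.04,-.05,-.066):
  print(z,[proj("wrist",[[x,y,z]],I)[0].round().tolist() for x in(.0095,-.0095) for y in(-.036,-.015,.015,.036)])
s=r.get_state();T=Tw(s)
print(s["tcp_pos"],proj("wrist",[[.5141,.0033,.06],[.539,.0164,.116]],T))
E
```

```text
0 [[235.0, 282.0], [282.0, 282.0], [351.0, 282.0], [399.0, 282.0], [237.0, 321.0], [284.0, 321.0], [350.0, 321.0], [396.0, 321.0]]
-0.02 [[224.0, 301.0], [278.0, 301.0], [355.0, 301.0], [409.0, 301.0], [227.0, 344.0], [279.0, 345.0], [354.0, 345.0], [406.0, 345.0]]
-0.04 [[211.0, 326.0], [272.0, 326.0], [361.0, 326.0], [422.0, 326.0], [215.0, 374.0], [274.0, 374.0], [359.0, 374.0], [418.0, 374.0]]
-0.05 [[203.0, 341.0], [269.0, 341.0], [364.0, 341.0], [431.0, 341.0], [207.0, 392.0], [271.0, 392.0], [362.0, 392.0], [426.0, 392.0]]
-0.066 [[186.0, 370.0], [262.0, 370.0], [371.0, 371.0], [447.0, 370.0], [193.0, 427.0], [265.0, 427.0], [368.0, 427.0], [440.0, 427.0]]
[ 0.5418673  -0.04400946  0.22602386] [[380.9573833  218.36303535]
 [391.14982826 271.89881224]]
```

The wrist view shows the vase mouth at (392,271) and the ring centre at (381,218). Both match the projected measurements: (391,272) and (381,218). Next I go behind the vase and descend.

Emit:
servo_tool(
  steps=[
    [3,-4.1,2.7,0,0],
    [3,-4.0,2.8,0,0],
    [3,0,0,4,0],
    [3,0,0,4,0],
    [3,0,0,4,0],
    [3,0,0,3.2,0],
    [3,0,0,0,0],
    [3,0,0,0,0],
  ],
)

```text
time_s: 3.2
tcp_pos: [0.5884, 0.0408, 0.0759]
eef_rot: [-180.0, 0.1, -152.2]
contact_force: [-0.2, 0.3, 0.1]
gripper_width: 0.03
```

```bash
cat > look.py <<'E'
import sys
from h import *
s=r.get_state();T=Tw(s);im=r.capture("wrist");cv2.imwrite(f"pics/{sys.argv[1]}.png",im[:,:,::-1])
t=r.capture("top");cv2.imwrite(f"pics/{sys.argv[1]}_top.png",t[:,:,::-1])
si=r.capture("side");cv2.imwrite(f"pics/{sys.argv[1]}_side.png",si[:,:,::-1])
print(s["time_s"],s["tcp_pos"],s["eef_rot"],s["contact_force"])
for n,q in(("V",[.539,.0164]),("B",[.5141,.0033])):
    d=np.array(q)-s["tcp_pos"][:2];print(n,(d@T[:2,0]*100).round(2),(d@T[:2,1]*100).round(2),"cm tool xy")
E
python3 look.py w2
```

```text
3.2 [0.58835421 0.0407777  0.07587795] [-1.79967737e+02  6.78008434e-02 -1.52187280e+02] [-0.23723388  0.33179999  0.06363881]
V 5.5 0.15 cm tool xy
B 8.32 0.15 cm tool xy
```

View pics/w2.png

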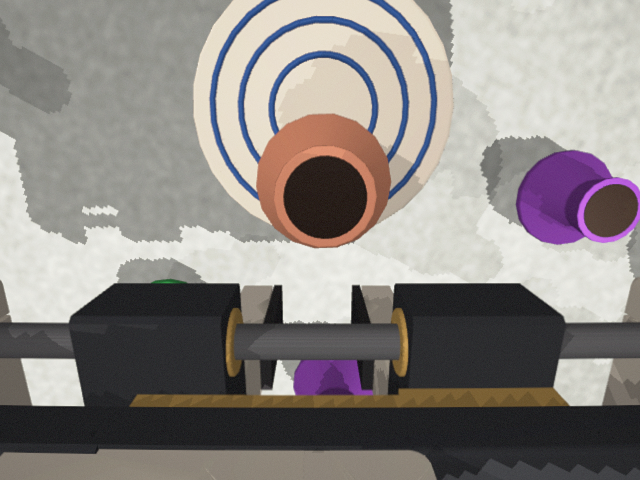

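View pics/w2_side.png

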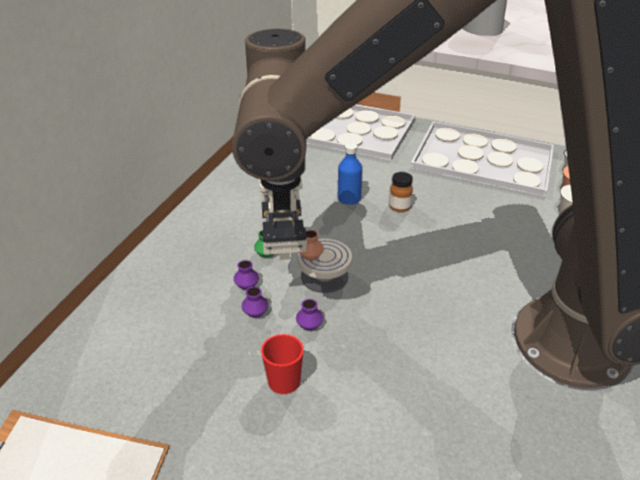

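The wrist view has the vase mouth at (326,197) and the rings' centre at about (323,105), in line ahead of the fingers with clearance. Now I advance slowly.

Emit:
servo_tool(
  steps=[
    [3,0,0.15,0.2,0],
    [3,0.8,0,0,0],
    [3,0.6,0,0,0],
    [3,0.3,0,0,0],
    [3,0.2,0,0,0],
    [3,0.2,0,0,0],
    [3,0.2,0,0,0],
    [3,0.2,0,0,0],
  ],
)

```text
time_s: 4.35
tcp_pos: [0.5652, 0.031, 0.0727]
eef_rot: [-180.0, 0.0, -152.2]
contact_force: [1.5, 0.8, -1.6]
gripper_width: 0.03
```

Emit:
servo_tool(
  steps=[
    [3,0.2,0,0,0],
    [3,0.2,0,0,0],
    [3,0.2,0,0,0],
    [3,0.2,0,0,0],
    [3,0.2,0,0,0],
    [3,0.2,0,0,0],
    [3,0,0,0,0],
  ],
)

```text
time_s: 5.22
tcp_pos: [0.554, 0.0252, 0.0726]
eef_rot: [180.0, -0.0, -152.2]
contact_force: [-0.1, -0.2, -0.1]
gripper_width: 0.03
```

```bash
python3 look.py w3
```

```text
5.225 [0.55401715 0.02517312 0.07257418] [ 1.79996959e+02 -9.07965371e-03 -1.52174418e+02] [-0.11480601 -0.15470194 -0.11262014]
V 1.74 -0.07 cm tool xy
B 4.55 -0.07 cm tool xy
```

View pics/w3.png

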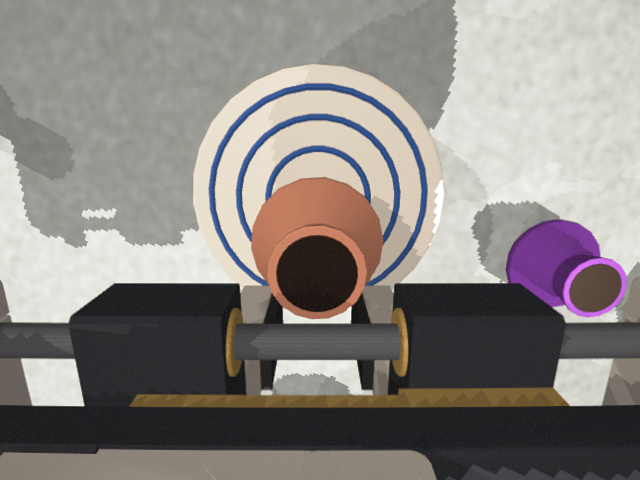

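The vase is sliding upright, with its mouth at (317,273) and the ring centre at about (318,190). I'll measure from this wrist view.

```bash
cat > wm.py <<'E'
import sys
from h import *
def wm(im,s,near,zt=.116):
    T=Tw(s); pm=pinkmask(im);pm[330:]=0
    pm,_,_=biggest(pm); hull=cv2.convexHull(np.argwhere(pm)[:,::-1].astype(np.int32));hm=np.zeros_like(pm);cv2.fillConvexPoly(hm,hull,255)
    dk=((im.max(2)<80)&(hm>0)).astype(np.uint8)*255;dk,c,st=biggest(dk)
    o=outline(dk);P=onplane("wrist",o,zt,T);vc,vr=fitcirc(P)
    b=im[...,2].astype(int)-im[...,0];m=b>35;m[283:]=False
    m&=cv2.cvtColor(im,cv2.COLOR_RGB2HSV)[...,0]<122
    px=np.argwhere(m)[:,::-1];P=onplane("wrist",px,.06,T);best=np.array(near);R=np.array([.022,.035,.047])
    for it in range(40):
        d=P[:,:2]-best;rr=np.hypot(*d.T);k=R[np.abs(rr[:,None]-R).argmin(1)];e=rr-k;g=np.abs(e)<(.004 if it<20 else .002)
        best=best+np.linalg.lstsq(d[g]/rr[g,None],e[g],rcond=None)[0]
    X=T[:2,:2]
    print("mouth px",c.round(1),"world",vc.round(4),"r",vr.round(4),"bat",best.round(4),g.sum(),len(P),"rms",e[g].std().round(5))
    print("vase rel tcp tool cm",((vc-s["tcp_pos"][:2])@X*100).round(2),"bat-vase tool cm",((best-vc)@X*100).round(2))
if __name__=="__main__":
    s=r.get_state();im=cv2.imread(f"pics/{sys.argv[1]}.png")[:,:,::-1].copy();wm(im,s,[.5141,.0033])
    im=cv2.imread(f"pics/{sys.argv[1]}_side.png")[:,:,::-1].copy()
    im=None
E
python3 wm.py w3
```

```text
mouth px [316.6 273.3] world [0.5281 0.0115] r 0.0127 bat [0.5147 0.0049] 5702 5702 rms 0.00069
vase rel tcp tool cm [2.93 0.  ] bat-vase tool cm [1.49 0.03]
```

Emit:
servo_tool(
  steps=[
    [3,0.2,0,0,0],
    [3,0.2,0,0,0],
    [3,0.2,0,0,0],
    [3,0.2,0,0,0],
    [3,0.2,0,0,0],
    [3,0.1,0,0,0],
    [3,0.1,0,0,0],
    [3,0,0,0,0],
  ],
)

```text
time_s: 6.38
tcp_pos: [0.5435, 0.0196, 0.0726]
eef_rot: [180.0, -0.0, -152.2]
contact_force: [0.7, -0.0, -0.3]
gripper_width: 0.03
```

```bash
python3 look.py w4; python3 wm.py w4
```

```text
6.375 [0.5435461  0.01963942 0.07256429] [ 1.79999610e+02 -4.02586735e-03 -1.52171689e+02] [ 0.66208445 -0.0088786  -0.27186355]
V 0.55 -0.07 cm tool xy
B 3.37 -0.07 cm tool xy
mouth px [316.6 273.5] world [0.5176 0.006 ] r 0.0127 bat [0.5147 0.0049] 4503 4503 rms 0.00069
vase rel tcp tool cm [2.93 0.  ] bat-vase tool cm [0.31 0.03]
```

View pics/w4.png

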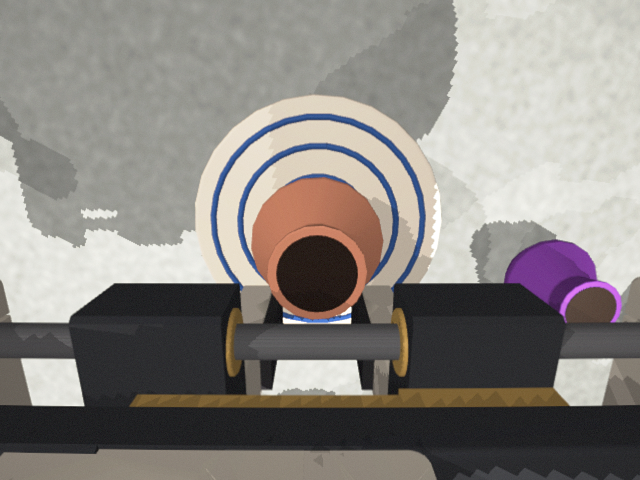

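View pics/w4_side.png

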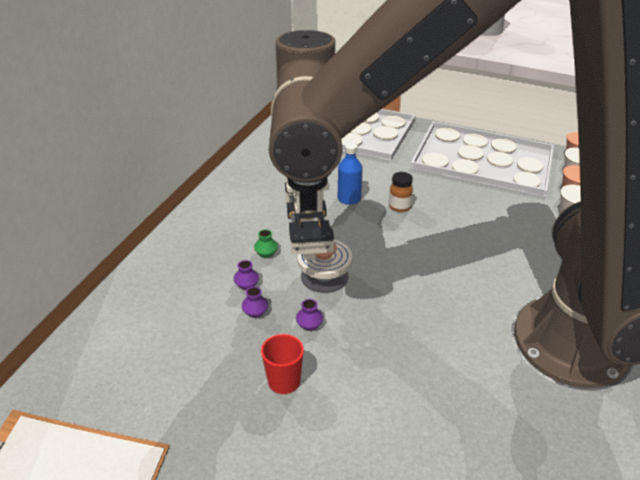

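```bash
python3 - <<'E'
from wm import *
for n,p,e in(("w2",[0.58835421,0.0407777,0.07587795],[-1.79967737e+02,6.78008434e-02,-1.52187280e+02]),):
    s=dict(tcp_pos=np.array(p),eef_rot=np.array(e));im=cv2.imread(f"pics/{n}.png")[:,:,::-1].copy()
    b=im[...,2].astype(int)-im[...,0]
    im[240:,:,:]=np.where((b[240:]>35)[...,None],0,im[240:]);im[:,450:]=0
    wm(im,s,[.5141,.0033])
im=cv2.imread("pics/w4_top.png");cv2.imwrite("pics/w4c.png",cv2.resize(im[190:310,260:390],None,fx=5,fy=5))
E
```

```text
mouth px [324.9 196.9] world [0.54   0.0182] r 0.0126 bat [0.5144 0.0047] 6021 6021 rms 0.00069
vase rel tcp tool cm [5.33 0.26] bat-vase tool cm [ 2.9 -0. ]
```

View pics/w4c.png

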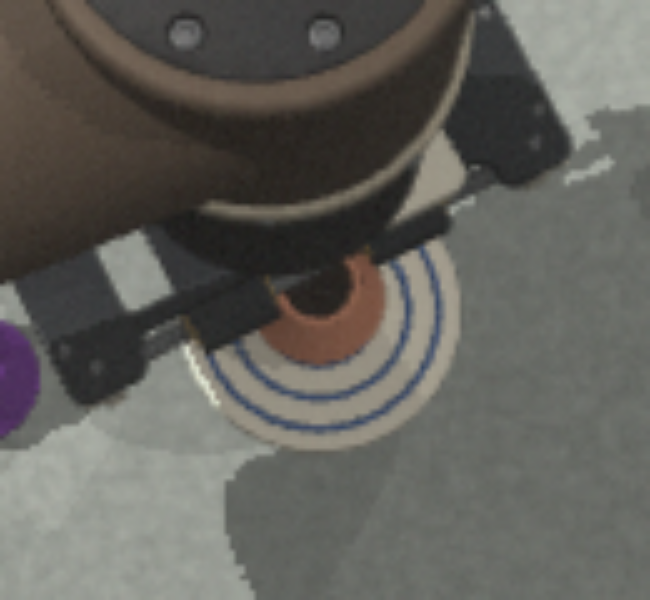

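The gap is 3 mm by the wrist and about 4 mm by the overhead. I'll push 3 mm more, then back off and check with the clear fixed cameras.

Emit:
servo_tool(
  steps=[
    [3,0.1,0,0,0],
    [3,0.1,0,0,0],
    [3,0.1,0,0,0],
    [3,0,0,0,0],
    [3,0,0,0,0],
    [3,-0.5,0,0,0],
    [3,-1,0,0,0],
    [3,-2,0,0,0],
  ],
)

```text
time_s: 7.52
tcp_pos: [0.5723, 0.0348, 0.0726]
eef_rot: [180.0, -0.0, -152.2]
contact_force: [1.0, 0.8, 0.0]
gripper_width: 0.03
```

Emit:
servo_tool(
  steps=[
    [3,-3,0,0,0],
    [3,-4,0,0,0],
    [3,-4,0,-2,0],
    [3,-4,0,-3,0],
    [3,-4,0,-3,0],
    [3,0,0,-2,0],
    [3,0,0,0,0],
    [3,0,0,0,0],
  ],
)

```text
time_s: 8.52
tcp_pos: [0.7394, 0.1233, 0.1713]
eef_rot: [180.0, -0.1, -152.2]
contact_force: [0.3, 0.3, -1.0]
gripper_width: 0.0299
```

```bash
python3 look.py w5; cat > fm.py <<'E'
import sys
from h import *
C={"top":(285,215,365,290),"side":(290,230,360,292)};N={"top":(323,245),"side":(323,250)};T={};Bc={}
for n in C:
    im=cv2.imread(f"pics/{sys.argv[1]}_{n}.png")[:,:,::-1].copy()
    pm,st,hm,c,s2=mouth(im,N[n]);T[n]=c;print(n,st,c,onplane(n,c,.116)[0].round(4),[rings(n,im,C[n],(.5141,.0033),thr=t)[:4] for t in(10,18)])
a=ray("top",T["top"]);b=ray("side",T["side"]);v,e=tri(a[0],a[1][0],b[0],b[1][0]);print("tri",v,e)
s=r.get_state();print("bat-vase tool cm",(np.array([.5141,.0033])-v[:2])@Tw(s)[:2,:2]*100)
E
python3 fm.py w5; python3 -c "
import cv2,numpy as np
a=cv2.imread('pics/w5_top.png')[205:295,280:370];b=cv2.imread('pics/w5_side.png')[215:305,280:370]
cv2.imwrite('pics/w5c.png',cv2.resize(np.hstack([a,b]),(800,400),interpolation=2))"
```

```text
8.525 [0.73936448 0.12326092 0.17134005] [ 1.79970731e+02 -8.83292306e-02 -1.52176227e+02] [ 0.30647455  0.29586082 -1.01171262]
V 22.71 -0.1 cm tool xy
B 25.52 -0.09 cm tool xy
top [311 237  27  27 421] [323.92028986 247.76086957] [0.5137 0.0025 0.116 ] [(array([0.51396389, 0.00312331]), np.int64(358), 358, np.float64(0.000809203795402126)), (array([0.51397237, 0.00311695]), np.int64(301), 301, np.float64(0.0006841383548972437))]
side [313 230  25  29 455] [324.65454545 232.63636364] [0.514  0.0024 0.116 ] [(array([0.5140982 , 0.00310393]), np.int64(146), 147, np.float64(0.0008013790763620695)), (array([0.51427288, 0.0028716 ]), np.int64(51), 51, np.float64(0.0006709629181583675))]
tri [0.5137734  0.00254878 0.11616637] 0.0002802447278154267
bat-vase tool cm [-0.06394759  0.05119315]
```

View pics/w5c.png

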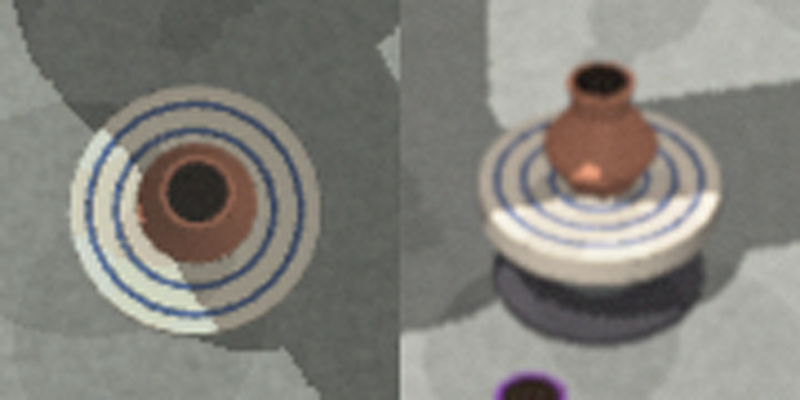

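The vase is upright: its lip measures z 0.1162 and its axis is about 0.7 mm from the ring centre, within measuring error. I'll do a final check of the bystanders and hand in.

Emit:
servo_tool(
  steps=[
    [3,0,0,-2,0],
    [3,0,0,-2,0],
    [3,0,0,0,0],
    [3,0,0,0,0],
  ],
)

```text
time_s: 9.18
tcp_pos: [0.7394, 0.1232, 0.2116]
eef_rot: [180.0, -0.1, -152.2]
contact_force: [0.3, -0.5, -0.7]
gripper_width: 0.0303
```

```bash
python3 look.py w6; python3 fm.py w6; python3 - <<'E'
import cv2,numpy as np
for n,boxes in(("top",{"cup":(150,240,210,295),"flask":(440,200,505,255),"jar":(455,270,505,312)}),("side",{"cup":(255,330,310,395),"flask":(330,140,370,210),"jar":(382,168,420,215)})):
    for k,(a,b,c,d) in boxes.items():
        o=[]
        for f in(f"pics/{n}0.png",f"pics/w6_{n}.png"):
            h=cv2.cvtColor(cv2.imread(f)[b:d,a:c],cv2.COLOR_BGR2HSV);m=(h[...,2]<45) if (k=="jar") else (h[...,1]>130)
            p=np.argwhere(m);o.append((p.mean(0)[::-1].round(1),len(p)))
        print(n,k,o)
E
```

```text
9.175 [0.73939085 0.12323133 0.21156663] [ 1.79968648e+02 -6.27554785e-02 -1.52182297e+02] [ 0.31097746 -0.54355144 -0.67536216]
V 22.71 -0.1 cm tool xy
B 25.52 -0.09 cm tool xy
top [311 237  27  27 426] [323.91489362 247.76595745] [0.5136 0.0025 0.116 ] [(array([0.51399383, 0.00312995]), np.int64(367), 367, np.float64(0.0008335098855049486)), (array([0.51400276, 0.00312619]), np.int64(306), 306, np.float64(0.0007075376131154966))]
side [313 230  25  29 458] [324.70175439 232.64912281] [0.5139 0.0024 0.116 ] [(array([0.51411884, 0.00322393]), np.int64(153), 154, np.float64(0.0008046835345934546)), (array([0.51426833, 0.00308732]), np.int64(60), 60, np.float64(0.0005811920771734962))]
tri [0.51372128 0.00254675 0.11615726] 0.00019015915354138595
bat-vase tool cm [-0.06865368  0.04893708]
top cup [(array([26.9, 28. ]), 1001), (array([26.1, 27.8]), 941)]
top flask [(array([28. , 29.3]), 874), (array([28. , 29.4]), 876)]
top jar [(array([29.2, 20.1]), 545), (array([29.1, 20.1]), 532)]
side cup [(array([27.6, 32.1]), 1978), (array([27.6, 32.1]), 1979)]
side flask [(array([19.5, 40. ]), 987), (array([19.4, 40. ]), 985)]
side jar [(array([19.3, 12.6]), 132), (array([19.4, 12.6]), 145)]
```

```bash
python3 -c "
from plant import r
print(r.close_job())"
```

```text
the job is handed in; nothing more can be done
None
```

The pink vase stands upright on the bat, about 0.8 mm from the ring centre, and I handed the job in at about 9 s of robot time. I did not grip or lift it. Two fingertips set 3 cm apart made three slow pushes against its belly, about 28 mm in all, and then the arm backed off and up.

**Vase:** the top and side views together put its axis at (0.5137, 0.0025) and the ring centre at about (0.514, 0.0032). The lip measured 0.116 m above the bench, so it is standing flat.

**Cup, jar and flask:** they show no sign of having moved. Their colour masks match the starting pictures to about 0.1 px. The one exception is the cup, which read 0.8 px off in the top view, with fewer pixels in its mask, but unchanged in the side view. I take that to be the arm's shadow.

**Disagreements:**
- The wrist camera placed the bat centre about 1.5 mm away from where the fixed cameras did, which is within the stated calibration. I relied on the fixed cameras for the final check.
- My first ring fit, started from a wrong centre, was off by about 12 mm. I threw it out before moving anything.

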